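# Open the wide photometer's sample lid

## Robot

A 6-joint arm with a two-finger parallel gripper is mounted at the origin on a cart in front of the work surface, level with it; the furniture and walls round the work are solid. World frame = base frame: x ahead of the robot, y to its left, z up, the work surface at z = 0. Lengths are in m, angles in degrees, forces in N, time in s.
With the tool pointing down it reaches from about 0.3 to 0.75 m from the base axis. Payload 8.5 kg.
Tool frame: the origin (TCP) lies between the finger pads; the fingertips stand 22 mm ahead of it and the grasp point (between the pads) lies 3 mm ahead of it (env.nose_length is the distance from the TCP to the fingertips, in m); z points along the fingers, x is the direction in which the jaws open and shut, and the axes are right-handed (so a half turn about z gives the same grasp; the last joint's range is limited). The gripper opens to 85 mm and grips with 20 to 120 N. Pads are 22 mm wide; open, the fingers measure 114 mm over their backs; the gripper's body (76 mm by 85 mm) begins 54 mm behind the grasp point. The pads swing forward as they close: fully open they stand 13 mm farther back than shut.
Start: joints at [52.294, 21.807, 74.336, -0, 83.858, -12.336], TCP at [0.236, 0.497, 0.253] pointing down, gripper open.
Joint ranges: [-178.18, 178.18], [-50.72, 133.34], [12.68, 142.11], [-81.47, 261.47], [9.98, 163.14], [-165.26, 165.26]. Speed limits (degrees/s): [136.94, 136.94, 180, 180, 180, 180].

## Interface

Orientations are given as a 3x3 rotation matrix whose columns are the frame's x, y, z axes.
In Python, from rig import env gives the robot as it stands.
- The arm moves only by the tool arm_command, never from a script. Its argument "steps" is a list of rows, each an object with "delta_pos": the shift along the world's x, y, z in mm, a list of three; "dr": the turn, a rotation vector about the world's x, y, z in degrees, a list of three. In form: [{"delta_pos": [dx, dy, dz], "dr": [wx, wy, wz]}, ...]. A call has 1 to 20 rows; each row shifts and turns the commanded pose from where the row before left it; what a row does not reach is not made up. A row lasts 1/10 s, in which the tool goes at most 50 mm and 8.59 degrees, less where a joint would pass 70% of its speed; a pose out of reach is approached as far as the arm can. A call with a gripper value outside its range is refused whole. "grip" is the opening, from 0 (shut) to 1 (fully open), set as the call begins (left out, the last holds). The fingers move at their own pace and stop on an object; "squeeze" is the grip in N (left out, the last holds). Time passes only in rows, so rows that do not move let the fingers close. It gives the time, the measured TCP pose, the force and the opening at its end, in the units of the state.
- env.observe(): the state, without advancing time (a new reading comes with each control period).
- env.get_image(name): name is "scene" or "side" or "wrist"; returns the picture (480x640x3 uint8, blue, green, red); there is no depth.
- env.get_calibration(name): a dict with "fx", "fy", "cx", "cy" (pixels), "view" (4x4, takes a point from world to camera coordinates). Camera axes: x right, y up, looking along -z (the intrinsics and any distortion apply to the point x, -y, -z); pixel columns grow to the right and rows downward; lengths in m; the calibration is good to about 2 mm. The wrist camera is an equidistant fisheye: a pixel r from the principal point sees the ray r / f radians off the axis. A picture is of the moment at which its call begins: read the wrist's pose just before it. get_calibration takes no time and is no camera call; for the wrist camera it gives the pose at the moment of the call.
- env.close_job(): hands the job in, once; it reports no verdict.
The state is a dict: "time_s": time; "q": joint angles; "qvel": joint speeds; "joint_efforts": joint torques, N m; "position": TCP position; "tool_rot": TCP orientation; "ft_force": force on the tool from outside, world axes, zero at the start; "wrist_torque": the same for the moment, N m; "grip_width": finger opening in m.
Only numpy, scipy, OpenCV 4.12 (cv2) and the standard library are available. Lean on these libraries where they do the work, as an engineer would, in place of code of your own. Each camera call takes 0.05 s, during which the arm holds its last target. There are 200 camera calls.

## Task

Open the sample chamber of the wider of the two photometers: press its front release tab down until the sprung lid pops up and let the tab come back up, then push the lid all the way back on its hinge so that it stays back against its stop. Only press and push with the fingers and pick nothing up; leave the narrower photometer alone and shut, the vial in its well, and the other things on the bench where they stand.

Things in the scene. Friction and masses are not known exactly. Their poses are not given: they have to be found in the camera images.
- wide: the wider of two bench photometers, fixed to the bench: white housing 150 mm wide (its own y), 205 mm deep (x from -100 to +105 mm), rear part 62 mm high, with a low front step 40 mm high at x -100 to -56 mm. Origin: on the bench under it, at y centre; its own x points from its front (release tab) to its rear (display), z up. Its lid covers a well with a vial in it.
- wide_hinge (a point): centre of the lid's hinge line on the wider photometer, at (45, 0, 74) mm in its frame; the hinge line runs along its own y
- wide_lid (a joint): lid angle of the wider photometer, rad: 0 shut, latched; once released, a spring pin lifts it to about 0.55 and it rests there; 1.9 fully back against its stop. It stays where it is left above about 1.4 (stiff hinge) and falls back to about 0.55 from below that. Light (about 80 g, friction under 0.02 N m)
- wide_lid_edge (a point): middle of the lower front edge of the wider photometer's lid, 100 mm from the hinge line; moves with the lid. The lid is a grey slab 144 mm wide and 8 mm thick with a 5 mm downward rim; when shut its top is at 78 mm and this edge at 64.5 mm above the bench. A 22 mm wide, 4 mm thick lip stands 6 mm further out in the middle of the front
- wide_tab (a joint): rocking angle of the wider photometer's release tab, rad: 0 up (spring-returned), 0.26 fully down; the lid is let go at about 0.12
- wide_tab_top (a point): middle of the top face of the wider photometer's black release tab, 40 mm wide (y) and 36 mm long (x), ribbed, in front of the middle of the lid, 61 mm above the bench, free beneath; at (-92, 0, 61) mm in the photometer's frame. Pressed straight down here it sinks 4 mm to release, 8 mm in all, against 1.3 to 3.5 N. Behind it a hook rises to 79 mm height over the lid's lip, at x -70 to -58 mm
- narrow: the narrower of two bench photometers, fixed to the bench: white housing 90 mm wide (its own y), 205 mm deep (x from -100 to +105 mm), rear part 62 mm high, with a low front step 40 mm high at x -100 to -56 mm. Origin: on the bench under it, at y centre; its own x points from its front (release tab) to its rear (display), z up. Same in make, to be left shut.
- narrow_hinge (a point): centre of the lid's hinge line on the narrower photometer, at (45, 0, 74) mm in its frame; the hinge line runs along its own y
- narrow_lid (a joint): lid angle of the narrower photometer, rad: 0 shut, latched; once released, a spring pin lifts it to about 0.55 and it rests there; 1.9 fully back against its stop. It stays where it is left above about 1.4 (stiff hinge) and falls back to about 0.55 from below that. Light (about 80 g, friction under 0.02 N m)
- narrow_lid_edge (a point): middle of the lower front edge of the narrower photometer's lid, 100 mm from the hinge line; moves with the lid. The lid is a grey slab 84 mm wide and 8 mm thick with a 5 mm downward rim; when shut its top is at 78 mm and this edge at 64.5 mm above the bench. A 22 mm wide, 4 mm thick lip stands 6 mm further out in the middle of the front
- narrow_tab (a joint): rocking angle of the narrower photometer's release tab, rad: 0 up (spring-returned), 0.26 fully down; the lid is let go at about 0.12
- narrow_tab_top (a point): middle of the top face of the narrower photometer's black release tab, 40 mm wide (y) and 36 mm long (x), ribbed, in front of the middle of the lid, 61 mm above the bench, free beneath; at (-92, 0, 61) mm in the photometer's frame. Pressed straight down here it sinks 4 mm to release, 8 mm in all, against 1.3 to 3.5 N. Behind it a hook rises to 79 mm height over the lid's lip, at x -70 to -58 mm
- well_vial: small sample vial, 22 mm across, 40 mm tall, standing in the well of the wider photometer, its top just under the deck; origin at its underside
- small_beaker: empty 50 ml beaker, 43 mm across, 55 mm tall, standing loose between the photometers; origin at its underside
- green_vial: green-capped vial, 24 mm across, 46 mm tall, standing loose between the photometers nearer the robot; origin at its underside
- marker: black-capped marker pen, 128 mm long (its own y), 17 mm thick, lying loose nearest the robot; origin at its underside
- flask: 125 ml conical flask, 68 mm across, 115 mm tall, loose, behind the photometers; origin at its underside
- jar: reagent jar with a red lid, 59 mm across, 82 mm tall, loose, to the left; origin at its underside

How it is judged:
By the outcome, as a careful person would: the job done as asked, in the order asked, and still so for the second after the job is handed in, with the robot touching nothing.
It also fails if it takes over 48 s, if anything falls off the work surface, if the arm or the gripper's body presses on something with over 40 N, if the wrist force passes 120 N, or if a joint passes its speed limit or range.

## Working session

There is one attempt and no reset: what is moved stays moved. The work goes in short steps, Python scripts to look and compute and a tool call to move; the robot and the scene stay as the last step left them, time stands still between calls to the robot, and variables do not carry over. Pictures are saved under pics/ and viewed, about 8 in all and at most 12, crops included, and the job is handed in when it is done.

Besides the shell and the picture viewer there is one more tool, called after "Emit:" in YAML: its name, and indented under it one key for each argument. arm_command: Moves the arm, as the interface text tells. Its arguments: {"type":"object","properties":{"steps":{"type":"array"},"grip":{"type":"number"},"squeeze":{"type":"number"}},"required":["steps"]}

```bash
mkdir -p pics
python3 - <<'E'
from rig import env
import cv2
for n in("scene","side"):
    cv2.imwrite(f"pics/{n}0.png",env.get_image(n)); c=env.get_calibration(n); print(n,{k:(v if k!='view' else v) for k,v in c.items()})
o=env.observe();print(o["time_s"],o["position"],o["tool_rot"],o["ft_force"])
E
```

```text
scene {'fx': 528.4143683718753, 'fy': 528.4143683718753, 'cx': 319.4578099506938, 'cy': 240.22962816643533, 'view': array([[ 0.75633101, -0.65413613,  0.00832607, -0.39487239],
       [ 0.35513463,  0.42123904,  0.83452805, -0.29704373],
       [-0.54940222, -0.62822256,  0.55090254, -0.69820783],
       [ 0.        ,  0.        ,  0.        ,  1.        ]])}
side {'fx': 546.4803473221809, 'fy': 546.4803473221809, 'cx': 334.00827847769995, 'cy': 242.8500796606071, 'view': array([[ 9.93111573e-01, -1.17167377e-01, -1.09955620e-03,
        -6.13973207e-01],
       [ 7.87831750e-02,  6.60761738e-01,  7.46449689e-01,
        -1.50314889e-01],
       [-8.67330073e-02, -7.41394451e-01,  6.65440947e-01,
        -1.21098380e+00],
       [ 0.00000000e+00,  0.00000000e+00,  0.00000000e+00,
         1.00000000e+00]])}
0.1 [0.23551587 0.49676079 0.2527471 ] [[ 4.28446547e-01  9.03566752e-01 -8.25311914e-04]
 [ 9.03566117e-01 -4.28447255e-01 -1.10531832e-03]
 [-1.35233151e-03 -2.72154066e-04 -9.99999049e-01]] [ 0.09247611  0.45324553 -0.65249449]
```

View pics/scene0.png

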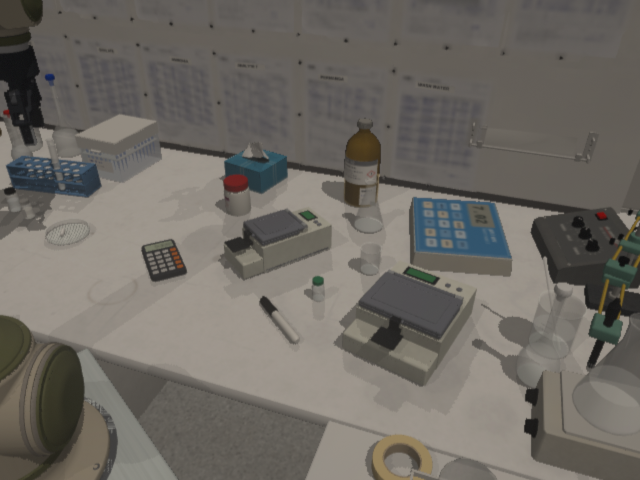

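View pics/side0.png

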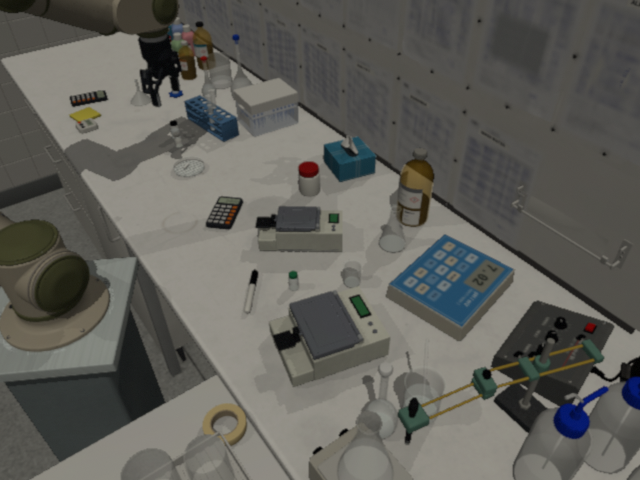

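The scene view shows the wide photometer around (410,320) with its tab near (388,335). In the side view it is around (330,335), with the tab near (286,340). I'll enlarge both.

Run:
```python
import cv2,numpy as np
a=cv2.imread("pics/scene0.png")[255:385,335:485];b=cv2.imread("pics/side0.png")[275:405,255:405]
f=lambda i:cv2.convertScaleAbs(cv2.resize(i,None,fx=4,fy=4,interpolation=cv2.INTER_CUBIC),alpha=1.6,beta=15)
a,b=f(a),f(b)
cv2.imwrite("pics/crop0.png",cv2.resize(np.hstack([a,b]),(800,346)) if 0 else np.vstack([a,b])[:, :])
m=np.vstack([a,b]);print(m.shape)
cv2.imwrite("pics/cropA.png",a);cv2.imwrite("pics/cropB.png",b)
```

```text
(1040, 600, 3)
```

View pics/cropA.png

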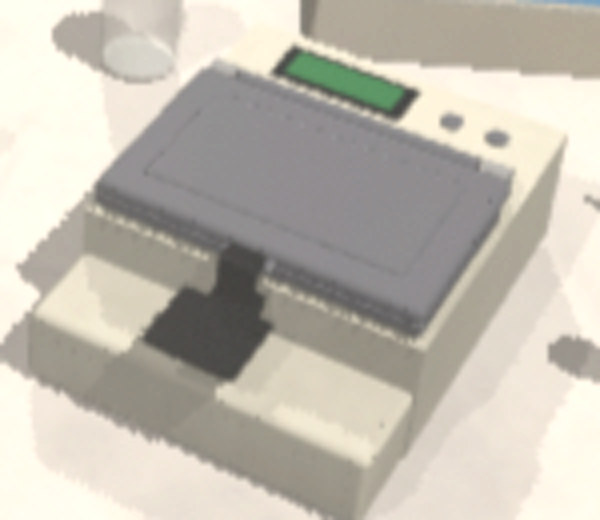

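View pics/cropB.png

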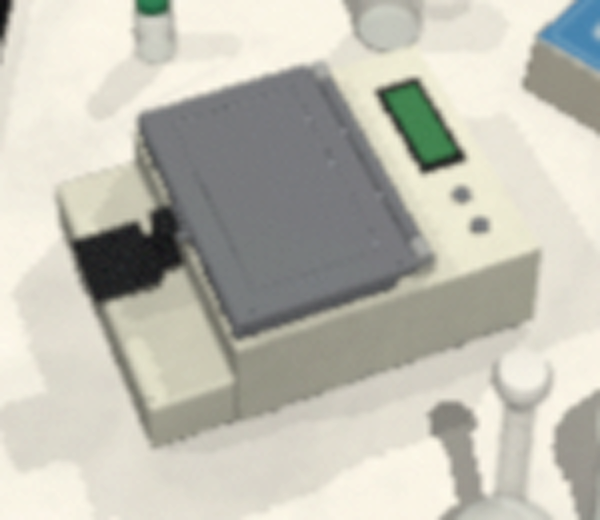

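```bash
cat > h.py <<'E'
import numpy as np,cv2
from rig import env
from scipy.optimize import least_squares
def proj(n,P):
    c=env.get_calibration(n);V=c["view"];p=np.atleast_2d(P)@V[:3,:3].T+V[:3,3]
    return np.c_[c["fx"]*p[:,0]/-p[:,2]+c["cx"],c["fy"]*-p[:,1]/-p[:,2]+c["cy"]]
def world(s,P):
    P=np.atleast_2d(P)/1000.;c,q=np.cos(s[2]),np.sin(s[2])
    return P@np.array([[c,q,0],[-q,c,0],[0,0,1]])+[s[0],s[1],0]
E
python3 - <<'E'
from h import *
A=[((-100,75,40),(32,313)),((-100,-75,40),(365,462)),((105,-75,62),(567,140)),((-55,72,78),(97,186)),((-55,-72,78),(420,327)),((-110,20,61),(143,330)),((-110,-20,61),(235,380))]
B=[((-100,75,40),(58,187)),((-100,-75,40),(150,408)),((-100,-75,0),(153,447)),((105,-75,62),(540,250)),((-55,72,78),(140,115)),((-55,-72,78),(240,332)),((-110,20,61),(75,240)),((-110,-20,61),(97,300))]
S={"scene":(A,(335,255)),"side":(B,(255,275))}
def r(s,ns):
    return np.concatenate([(proj(n,world(s,[p for p,_ in S[n][0]]))-[(u/4+S[n][1][0],v/4+S[n][1][1]) for _,(u,v) in S[n][0]]).ravel() for n in ns])
for ns in (["scene"],["side"],["scene","side"]):
    f=least_squares(r,[.55,-.1,0.],args=(ns,));print(ns,f.x[:2].round(4),np.degrees(f.x[2]).round(2));
print(f.fun.reshape(-1,2).round(1))
s=f.x
for n,p in dict(tab=(-92,0,61),front=(-104,0,61),hinge=(45,0,74),edge=(-55,0,64.5)).items(): print(n,world(s,p).round(4))
E
```

```text
['scene'] [ 0.5819 -0.1665] 15.3
['side'] [ 0.5861 -0.1644] 15.19
['scene', 'side'] [ 0.5843 -0.1652] 15.32
[[-0.4 -2.1]
 [ 1.8 -0. ]
 [ 1.5 -2. ]
 [ 0.  -2.5]
 [ 1.5 -3.2]
 [-0.8  1.3]
 [-0.6 -0.7]
 [-0.5 -0.8]
 [-0.2  0.7]
 [ 0.1  3. ]
 [ 0.5  0.4]
 [-1.  -0.2]
 [-1.5 -1. ]
 [-2.3  0.4]
 [-1.7  0.6]]
tab [[ 0.4956 -0.1895  0.061 ]]
front [[ 0.484  -0.1927  0.061 ]]
hinge [[ 0.6277 -0.1533  0.074 ]]
edge [[ 0.5313 -0.1798  0.0645]]
```

Emit:
arm_command:
  steps:
    - {"delta_pos": [8,-22,0],"dr": [0,0,1.3]}
    - {"delta_pos": [16,-43,-3],"dr": [0,0,2.5]}
    - {"delta_pos": [16,-43,-3],"dr": [0,0,2.5]}
    - {"delta_pos": [16,-43,-3],"dr": [0,0,2.5]}
    - {"delta_pos": [16,-43,-3],"dr": [0,0,2.5]}
    - {"delta_pos": [16,-43,-3],"dr": [0,0,2.5]}
    - {"delta_pos": [16,-43,-3],"dr": [0,0,2.5]}
    - {"delta_pos": [16,-43,-3],"dr": [0,0,2.5]}
    - {"delta_pos": [16,-43,-3],"dr": [0,0,2.5]}
    - {"delta_pos": [16,-43,-3],"dr": [0,0,2.5]}
    - {"delta_pos": [16,-43,-3],"dr": [0,0,2.5]}
    - {"delta_pos": [16,-43,-3],"dr": [0,0,2.5]}
    - {"delta_pos": [16,-43,-3],"dr": [0,0,2.5]}
    - {"delta_pos": [16,-43,-3],"dr": [0,0,2.5]}
    - {"delta_pos": [16,-43,-3],"dr": [0,0,2.5]}
    - {"delta_pos": [16,-43,-3],"dr": [0,0,2.5]}
    - {"delta_pos": [9,-20,-3],"dr": [0,0,1.9]}
    - {"delta_pos": [0,0,0],"dr": [0,0,0]}
    - {"delta_pos": [0,0,0],"dr": [0,0,0]}
  grip: 0

```text
time_s: 2.0
position: [0.4923, -0.1898, 0.2048]
tool_rot: [[-0.263, 0.965, -0.001], [0.965, 0.263, 0.001], [0.001, -0.001, -1.0]]
ft_force: [-0.9, 0.6, 0.4]
grip_width: -0.0
```

Run:
```python
from h import *
o=env.observe();print(o["time_s"],o["position"],o["tool_rot"].round(3),o["ft_force"],o["grip_width"],env.nose_length)
c=env.get_calibration("wrist");print(c["fx"],c["cx"],c["cy"],c["view"].round(4))
cv2.imwrite("pics/wr.png",cv2.convertScaleAbs(env.get_image("wrist"),alpha=1.5,beta=10))
```

```text
2.0 [ 0.49228855 -0.18980036  0.20480834] [[-0.263  0.965 -0.001]
 [ 0.965  0.263  0.001]
 [ 0.001 -0.001 -1.   ]] [-0.92690597  0.58530735  0.36475886] -3.638471252516711e-05 0.022
371.64829954431775 314.285281227074 240.38062804169198 [[-0.2639  0.9646  0.0011  0.3113]
 [-0.9238 -0.2524 -0.2878  0.4305]
 [-0.2773 -0.077   0.9577 -0.2103]
 [ 0.      0.      0.      1.    ]]
```

View pics/wr.png

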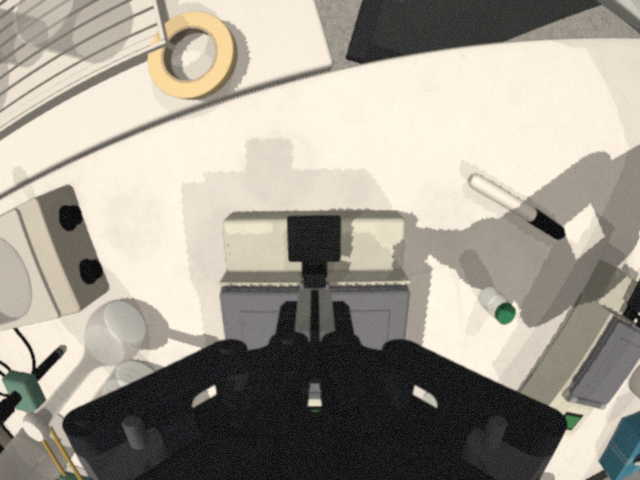

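The wrist view shows the tab at columns 288–341, rows 215–262. The housing is square to the tool and the fingertips are near (315,290). I'll check these against the fitted pose.

Run:
```python
from h import *
c=env.get_calibration("wrist");V=c["view"]
def w(s,P):
    p=world(s,P)@V[:3,:3].T+V[:3,3];d=np.c_[p[:,0],-p[:,1],-p[:,2]];rho=np.hypot(d[:,0],d[:,1]);t=np.arctan2(rho,d[:,2])
    return c["fx"]*t[:,None]*d[:,:2]/rho[:,None]+[c["cx"],c["cy"]]
P=[(-110,20,61),(-110,-20,61),(-74,20,61),(-74,-20,61),(-100,75,40),(-100,-75,40)]
m=np.array([(341,215),(288,215),(341,262),(288,262),(405,213),(229,213)])
s=[.5843,-.1652,np.radians(15.32)]
print((w(s,P)-m).round(1))
f=least_squares(lambda s:(w(s,P[:4])-m[:4]).ravel(),s);print(f.x[:2],np.degrees(f.x[2]),f.fun.round(1));s=f.x
for p in((-95,0,61),(-92,0,61)):print(world(s,p).round(4))
```

```text
[[ -2.9  -2.6]
 [ -4.8  -2.6]
 [ -3.8  -3. ]
 [ -3.7  -3. ]
 [ -0.9   6.5]
 [-11.    6.4]]
[ 0.58561822 -0.16182954] 15.348948272507863 [ 0.9  0.3 -0.9  0.3 -0.1 -0.3  0.1 -0.3]
[[ 0.494 -0.187  0.061]]
[[ 0.4969 -0.1862  0.061 ]]
```

Emit:
arm_command:
  steps:
    - {"delta_pos": [1,1,-20],"dr": [0,0,0]}
    - {"delta_pos": [0,0,-30],"dr": [0,0,0]}
    - {"delta_pos": [0,0,-30],"dr": [0,0,0]}
    - {"delta_pos": [0,0,-20],"dr": [0,0,0]}
    - {"delta_pos": [0,0,-12],"dr": [0,0,0]}
    - {"delta_pos": [0,0,-6],"dr": [0,0,0]}
    - {"delta_pos": [0,0,-2],"dr": [0,0,0]}
    - {"delta_pos": [0,0,-2],"dr": [0,0,0]}
    - {"delta_pos": [0,0,-2],"dr": [0,0,0]}
    - {"delta_pos": [0,0,-2],"dr": [0,0,0]}
    - {"delta_pos": [0,0,0],"dr": [0,0,0]}

```text
time_s: 3.15
position: [0.4935, -0.1893, 0.0796]
tool_rot: [[-0.264, 0.964, -0.0], [0.964, 0.264, -0.001], [-0.001, -0.0, -1.0]]
ft_force: [-3.5, -1.4, 2.6]
grip_width: -0.0002
```

Emit:
arm_command:
  steps:
    - {"delta_pos": [0,0,-1.5],"dr": [0,0,0]}
    - {"delta_pos": [0,0,-1.5],"dr": [0,0,0]}
    - {"delta_pos": [0,0,0],"dr": [0,0,0]}
    - {"delta_pos": [0,0,0],"dr": [0,0,0]}

```text
time_s: 3.55
position: [0.4933, -0.1893, 0.0763]
tool_rot: [[-0.264, 0.964, -0.001], [0.964, 0.264, -0.0], [-0.0, -0.001, -1.0]]
ft_force: [-3.6, -2.1, 3.3]
grip_width: 0.0
```

Run:
```python
from h import *
f=lambda i:cv2.convertScaleAbs(cv2.resize(i,(400,400),interpolation=cv2.INTER_CUBIC),alpha=1.6,beta=15)
cv2.imwrite("pics/p1.png",np.hstack([f(env.get_image("scene")[240:390,330:480]),f(env.get_image("side")[255:405,255:405])]))
o=env.observe();print(o["position"],o["ft_force"])
```

```text
[ 0.49335296 -0.18927944  0.07633002] [-4.76323161 -3.03741748  3.80304473]
```

View pics/p1.png

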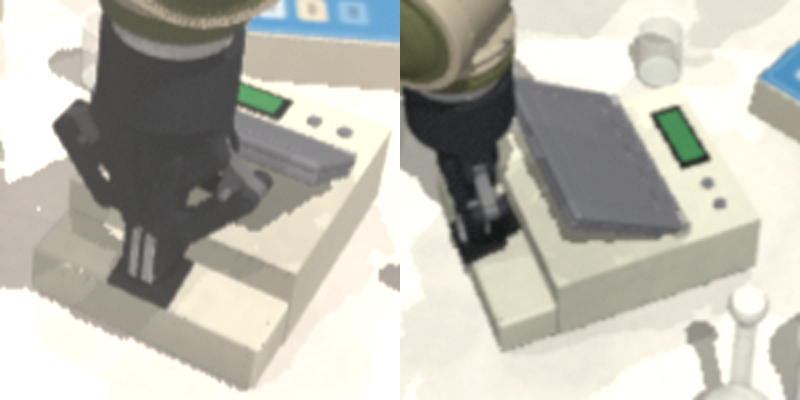

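Emit:
arm_command:
  steps:
    - {"delta_pos": [0,0,3],"dr": [0,0,0]}
    - {"delta_pos": [-1,0,3],"dr": [0,0,0]}
    - {"delta_pos": [-5,-1,4],"dr": [0,0,0]}
    - {"delta_pos": [-9,-3,8],"dr": [0,0,0]}
    - {"delta_pos": [-5,-1,12],"dr": [0,0,0]}
    - {"delta_pos": [0,0,14],"dr": [0,0,0]}
    - {"delta_pos": [0,0,0],"dr": [0,0,0]}
    - {"delta_pos": [0,0,0],"dr": [0,0,0]}

```text
time_s: 4.45
position: [0.4735, -0.1941, 0.1207]
tool_rot: [[-0.264, 0.964, 0.001], [0.964, 0.264, -0.0], [-0.001, 0.001, -1.0]]
ft_force: [0.3, -0.3, -1.0]
grip_width: -0.0003
```

Run:
```python
from h import *
f=lambda i:cv2.convertScaleAbs(cv2.resize(i,(400,400),interpolation=cv2.INTER_CUBIC),alpha=1.6,beta=15)
cv2.imwrite("pics/p2.png",np.hstack([f(env.get_image("scene")[240:390,330:480]),f(env.get_image("side")[255:405,255:405])]))
o=env.observe();print(o["position"],o["ft_force"])
```

```text
[ 0.4733684  -0.19393958  0.11996727] [-1.00902948  0.29531424 -0.29327033]
```

View pics/p2.png

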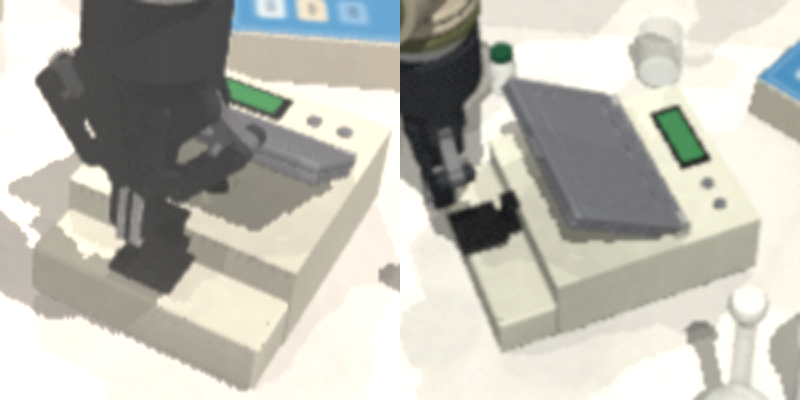

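Emit:
arm_command:
  steps:
    - {"delta_pos": [13,4,0],"dr": [0,0,0]}
    - {"delta_pos": [14,4,0],"dr": [0,0,0]}
    - {"delta_pos": [14,4,0],"dr": [0,0,0]}
    - {"delta_pos": [13,3,0],"dr": [0,0,0]}
    - {"delta_pos": [6,1.6,7],"dr": [0,0,0]}
    - {"delta_pos": [6,1.6,7],"dr": [0,0,0]}
    - {"delta_pos": [6,1.6,7],"dr": [0,0,0]}
    - {"delta_pos": [6,1.6,7],"dr": [0,0,0]}
    - {"delta_pos": [6,1.6,4],"dr": [0,0,0]}
    - {"delta_pos": [6,1.6,4],"dr": [0,0,0]}
    - {"delta_pos": [6,1.6,3],"dr": [0,0,0]}
    - {"delta_pos": [6,1.6,3],"dr": [0,0,0]}
    - {"delta_pos": [7,2,2],"dr": [0,0,0]}
    - {"delta_pos": [7,2,1],"dr": [0,0,0]}
    - {"delta_pos": [7,2,1],"dr": [0,0,0]}
    - {"delta_pos": [7,2,1],"dr": [0,0,0]}
    - {"delta_pos": [0,0,0],"dr": [0,0,0]}

```text
time_s: 6.25
position: [0.6045, -0.158, 0.1672]
tool_rot: [[-0.265, 0.964, 0.0], [0.964, 0.265, -0.0], [-0.0, 0.0, -1.0]]
ft_force: [-0.8, 0.6, -0.6]
grip_width: 0.0
```

Run:
```python
from h import *
f=lambda i:cv2.convertScaleAbs(cv2.resize(i,(400,400),interpolation=cv2.INTER_CUBIC),alpha=1.6,beta=15)
cv2.imwrite("pics/p3.png",np.hstack([f(env.get_image("scene")[210:390,330:510]),f(env.get_image("side")[225:405,255:435])]))
o=env.observe();print(o["position"],o["ft_force"])
```

```text
[ 0.60366483 -0.15815055  0.16708569] [ 0.04135357  0.4415312  -0.27912712]
```

View pics/p3.png

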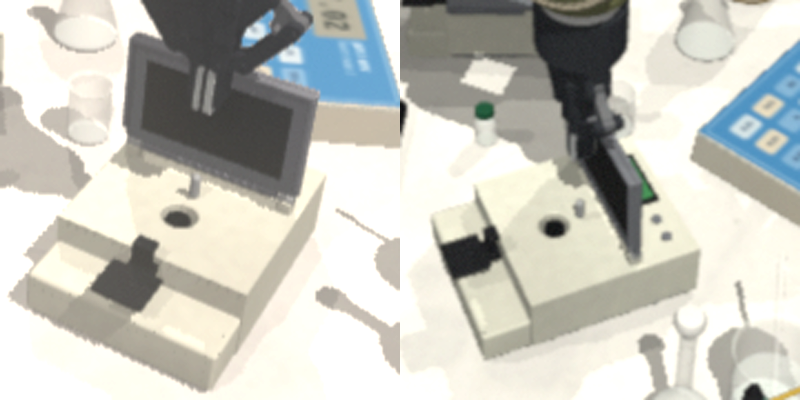

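The lid is near vertical with the fingertips on its inner face, and the tab is back up. I'll push on to the stop.

Emit:
arm_command:
  steps:
    - {"delta_pos": [5,1.4,0],"dr": [0,0,0]}
    - {"delta_pos": [5,1.4,0],"dr": [0,0,0]}
    - {"delta_pos": [5,1.4,0],"dr": [0,0,0]}
    - {"delta_pos": [5,1.4,0],"dr": [0,0,0]}
    - {"delta_pos": [5,1.4,0],"dr": [0,0,0]}
    - {"delta_pos": [4,1,0],"dr": [0,0,0]}
    - {"delta_pos": [0,0,0],"dr": [0,0,0]}
    - {"delta_pos": [0,0,0],"dr": [0,0,0]}

```text
time_s: 7.15
position: [0.6327, -0.1502, 0.1672]
tool_rot: [[-0.265, 0.964, -0.0], [0.964, 0.265, 0.0], [0.0, -0.0, -1.0]]
ft_force: [-0.3, 0.2, 0.5]
grip_width: -0.0001
```

Emit:
arm_command:
  steps:
    - {"delta_pos": [2,0.5,0],"dr": [0,0,0]}
    - {"delta_pos": [2,0.5,0],"dr": [0,0,0]}
    - {"delta_pos": [0,0,0],"dr": [0,0,0]}

```text
time_s: 7.45
position: [0.6368, -0.1492, 0.1673]
tool_rot: [[-0.264, 0.964, 0.0], [0.964, 0.264, -0.0], [-0.0, 0.0, -1.0]]
ft_force: [-0.1, -0.6, 0.3]
grip_width: -0.0
```

Run:
```python
from h import *
f=lambda i:cv2.convertScaleAbs(cv2.resize(i,(400,400),interpolation=cv2.INTER_CUBIC),alpha=1.6,beta=15)
cv2.imwrite("pics/p4.png",np.hstack([f(env.get_image("scene")[210:390,330:510]),f(env.get_image("side")[225:405,255:435])]))
o=env.observe();print(o["position"],o["ft_force"])
```

```text
[ 0.63664174 -0.14924637  0.16731768] [-0.17647398  0.43969067  0.29665319]
```

View pics/p4.png

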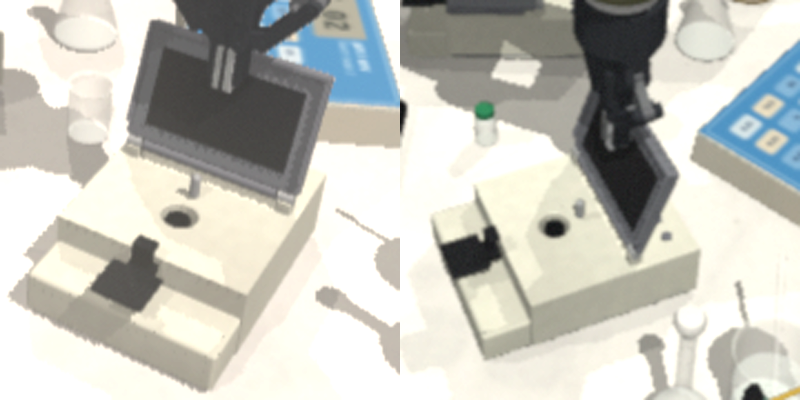

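The lid leans well back now, but no stop force shows yet, so I'll continue in small steps.

Emit:
arm_command:
  steps:
    - {"delta_pos": [2,0.5,0],"dr": [0,0,0]}
    - {"delta_pos": [2,0.5,0],"dr": [0,0,0]}
    - {"delta_pos": [0,0,0],"dr": [0,0,0]}

```text
time_s: 7.85
position: [0.6382, -0.1489, 0.1671]
tool_rot: [[-0.264, 0.965, -0.008], [0.965, 0.264, -0.001], [0.001, -0.008, -1.0]]
ft_force: [-14.9, -3.4, 3.9]
grip_width: 0.0002
```

The push met 15 N, so the lid is at its stop. Backing away.

Emit:
arm_command:
  steps:
    - {"delta_pos": [-5,-1.3,0],"dr": [0,0,0]}
    - {"delta_pos": [-15,-4,0],"dr": [0,0,0]}
    - {"delta_pos": [-25,-7,5],"dr": [0,0,0]}
    - {"delta_pos": [-35,-9,15],"dr": [0,0,0]}
    - {"delta_pos": [-40,-10,20],"dr": [0,0,0]}
    - {"delta_pos": [-40,10,20],"dr": [0,0,0]}
    - {"delta_pos": [-20,40,20],"dr": [0,0,0]}
    - {"delta_pos": [-10,40,10],"dr": [0,0,0]}
    - {"delta_pos": [0,40,0],"dr": [0,0,0]}
    - {"delta_pos": [0,20,0],"dr": [0,0,0]}
    - {"delta_pos": [0,0,0],"dr": [0,0,0]}
    - {"delta_pos": [0,0,0],"dr": [0,0,0]}

```text
time_s: 9.05
position: [0.4508, -0.0297, 0.2574]
tool_rot: [[-0.265, 0.964, 0.001], [0.964, 0.265, -0.0], [-0.001, 0.0, -1.0]]
ft_force: [0.1, 0.4, 0.2]
grip_width: 0.0001
```

Run:
```python
from h import *
a=env.get_image("scene");b=env.get_image("side")
g=lambda i:cv2.convertScaleAbs(cv2.resize(i,(400,400),interpolation=cv2.INTER_CUBIC),alpha=1.6,beta=15)
cv2.imwrite("pics/p5.png",np.hstack([g(a[160:390,220:450+0]) if 0 else g(a[170:390,290:510]),g(b[175:405,235:465])]))
o=env.observe();print(o["position"],o["ft_force"],o["time_s"])
s=[.585,-.1635,np.radians(15.32)]
for t in(1.4,1.7,1.9):
  c,q=np.cos(t),np.sin(t)
  P=[(45-100*c-9.5*q,y,74+100*q-9.5*c) for y in(72,-72)]
  print(t,((proj("scene",world(s,P))-[290,170])*400/220).round(),((proj("side",world(s,P))-[235,175])*400/230).round())
```

```text
[ 0.45085598 -0.03044325  0.25723917] [-0.50220844  0.36571408  0.24931442] 9.15
1.4 [[171. 111.]
 [324. 163.]] [[151. 149.]
 [201. 238.]]
1.7 [[187.  93.]
 [338. 143.]] [[176. 140.]
 [228. 228.]]
1.9 [[196.  87.]
 [345. 135.]] [[192. 138.]
 [245. 224.]]
```

View pics/p5.png

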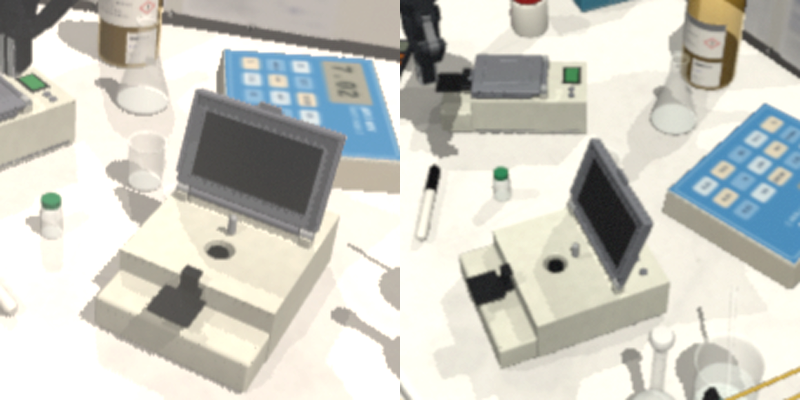

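The lid corners are at (197,92) and (343,135), which matches a lid angle of 1.9. The tab is up, the vial is in its well, and everything else is undisturbed.

```bash
python3 -c "
from rig import env
env.close_job()"
```

```text
the job is handed in; nothing more can be done
```

The wider photometer is open. I pressed its release tab with the shut fingers until the lid popped up, and the tab came back up. I then pushed the lid back on its hinge until the wrist felt its stop, at about 15 N.

- **Lid:** With the arm backed off, the last pictures show it staying back. The upper corners are within about 5 crop pixels (roughly 3 image pixels) of where a 1.9 rad angle would put them in the scene view. In the side view one corner agrees closely. I only roughly read the other, and it came out about 20 crop pixels (12 image pixels) low.
- **Other things:** The narrow photometer is still shut, and the beaker, green vial, marker and flask look untouched. The jar is only partly in the last pictures. The well looked undisturbed, though the vial itself is hard to see inside it.
- **Robot:** It ended clear of everything at about 9 s.
- **Measurement mismatch:** The wrist camera placed the photometer about 3 mm from the fit by the two fixed cameras, so I used a value in between.
- **Possible touch:** About 4–6 N of sideways force showed during the tab press. It may have been friction on the tab or the popped lid touching the gripper. It was gone once I backed off.

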